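# Dock, clamp and load a mask-carrier stacking base

### The arm

A 6-joint arm with a two-finger parallel gripper is mounted at the origin on the work surface. World frame = base frame: x ahead of the robot, y to its left, z up, the work surface at z = 0. Lengths are in m, angles in rad, forces in N, time in s.
With the tool pointing down it reaches from about 0.3 to 0.875 m from the base axis. Payload 4.2 kg.
Tool frame: the origin (TCP) lies midway between the tips of the shut fingers; the grasp point (between the pads) lies 19 mm behind it (robot.grasp_offset is the distance from the TCP to the grasp point, in m); z points along the fingers, y is the direction in which the jaws open and shut (so a half turn about z gives the same grasp; the last joint's range is limited). The gripper opens to 85 mm and grips with 20 to 120 N. Pads are 22 mm wide; open, the fingers measure 114 mm over their backs; the gripper's body (76 mm by 85 mm) begins 54 mm behind the grasp point. The pads swing forward as they close: fully open they stand 13 mm farther back than shut.
Start: joints at [1.187, 0.32, 1.565, -0, 1.257, -0.02], TCP at [0.205, 0.537, 0.193] pointing down, gripper open.
Joint ranges: [-3.11, 3.11], [-0.84, 2.01], [0.21, 2.61], [-1.34, 4.49], [0.05, 2.63], [-2.56, 2.56]. Speed limits (rad/s): [2.57, 2.57, 3.14, 3.14, 3.14, 3.14].

### API

Orientations are given as a unit quaternion [w, x, y, z].
In Python, from plant import robot, claw, kin, get_image, camera_params, ticket, telemetry gives the robot as it stands. Calls block until the motion is done:
- robot.goto(position, orientation): joint-space move of the TCP to a pose.
- robot.move_linear(position, attitude=None, speed=0.15, max_force=None): straight line of the TCP; attitude=None keeps the orientation; speed is the mean speed in m/s. With max_force (N) it stops when the force on the tool has changed by that much, and returns True; else False.
- robot.movej(angles): joint-space move.
- claw.ungrasp() and claw.close_gripper(squeeze=None): open the fingers fully, or close them until they stop; squeeze is the grip in N (None keeps the last).
- robot.hold(seconds).
- kin.solve_ik(position, orientation): joint angles nearest the present ones, or None.
- get_image(name): name is "scene" or "top" or "wrist"; returns the picture (420x560x3 uint8, red, green, blue); there is no depth.
- camera_params(name): a dict with "K" (3x3 intrinsics, pixels), "rvec" (rotation vector, rad) and "tvec" (3), from world to camera coordinates, as OpenCV has them; the wrist camera has in their place "hand_eye" (4x4, takes a point from camera to tool coordinates, whose origin is the TCP and whose axes are the flange's). Camera axes: x right, y down, z forward; pixel columns grow to the right and rows downward; lengths in m; the calibration is good to about 2 mm. A picture is of the moment at which its call begins: read the wrist's pose just before it. camera_params takes no time and is no camera call.
A pose or a line that the arm cannot do raises robot.Unreachable and nothing moves.
- ticket.finish_job(): hands the job in, once; it reports no verdict.
Readings, each from a call of its own:
- telemetry.read_t(): time.
- telemetry.read_qpos(): joint angles.
- telemetry.read_joint_vel(): joint speeds.
- telemetry.read_tau(): joint torques, N m.
- telemetry.read_eef_pos(): TCP position.
- telemetry.read_ee_rot(): TCP orientation.
- telemetry.read_ft_force(): force on the tool from outside, world axes, zero at the start.
- telemetry.read_ft_torque(): the same for the moment, N m.
- telemetry.read_width(): finger opening in m.
Only numpy, scipy, OpenCV 4.12 (cv2) and the standard library are available. Lean on these libraries where they do the work, as an engineer would, in place of code of your own. Each camera call takes 0.05 s, during which the arm holds its last target. There are 200 camera calls.

### The job

Slide the clamp at the steel dock fully open, push the loose base with its four posts fully home and square into the dock, and slide the clamp fully shut behind it. Then lower every drilled carrier plate lying about over the four posts, one flat on another, and last of all put the black cover with the knob on top, knob up. Leave the mask box, the tool stand and the screwdriver where they are.

Things in the scene. Friction and masses are not known exactly. Their poses are not given: they have to be found in the camera images.
- dock: Fixed steel dock, a three-sided frame 20 mm high, open to its own -x (towards the robot). Origin on the table where the base's origin lies when home (axes then agree). Back stop face at x = +38 mm; inner side faces at y = +-72 mm (7 mm clearance a side), x = -20 to +40, flared lips out to x = -38. Clamp track 8 mm high, 40 wide, at x = -48, y = -203 to -93 mm.
- clamp (a joint): Sliding clamp, metres along the dock's +y: 0 = fully open (tongue clear of the mouth), 0.060 = fully shut (tongue 4 mm behind the rear face of the base when home). Friction 2 N, stays where left. The tongue (14 mm wide, z = 8 to 18 mm, reaching 100 mm to +y from the grip's centre) blocks the mouth when partly shut, and cannot pass a base that is not home.
- clamp_grip (a point): Centre of the top of the clamp's black grip, a block 28 mm (dock x) x 20 mm (dock y) x 44 mm high whose top is 52 mm above the table; at dock x = -48 mm, y = -178 mm when open, -118 mm when shut.
- base: Loose dark steel base, 74 (its x) x 130 (its y) x 20 mm, about 0.5 kg, on the table before the dock; origin at the centre of its underside, z up. Four steel posts 8 mm in diameter at x = +-16, y = +-42 mm rise 46 mm above its top face (to 66 mm above the table), the last 8 mm tapering to a 3 mm tip. A push of 3 to 10 N slides it. Plates rest on its top face.
- plate1: Carrier: bare aluminium plate 54 (its x) x 110 (its y) x 8 mm, amber glass window flush in the middle; four through holes 11 mm in diameter at x = +-16, y = +-42 mm. Origin at its centre, 4 mm above its underside; z up; either face up and either way round fits. About 0.1 kg. May be absent (no pose from the start).
- plate2: Carrier: bare aluminium plate 54 (its x) x 110 (its y) x 8 mm, amber glass window flush in the middle; four through holes 11 mm in diameter at x = +-16, y = +-42 mm. Origin at its centre, 4 mm above its underside; z up; either face up and either way round fits. About 0.1 kg. May be absent (no pose from the start).
- plate3: Carrier: bare aluminium plate 54 (its x) x 110 (its y) x 8 mm, amber glass window flush in the middle; four through holes 11 mm in diameter at x = +-16, y = +-42 mm. Origin at its centre, 4 mm above its underside; z up; either face up and either way round fits. About 0.1 kg. May be absent (no pose from the start).
- plate4: Carrier: bare aluminium plate 54 (its x) x 110 (its y) x 8 mm, amber glass window flush in the middle; four through holes 11 mm in diameter at x = +-16, y = +-42 mm. Origin at its centre, 4 mm above its underside; z up; either face up and either way round fits. About 0.1 kg. May be absent (no pose from the start).
- cover: Cover: black plastic plate of the same size and holes as the carriers (54 x 110 x 8 mm), with a round knob 24 mm in diameter and 26 mm high in the middle of its upper face. Origin at the centre of the plate, 4 mm above its underside; z up towards the knob; either way round fits. About 0.1 kg.
- mask_box: Bystander: flat clear-lidded box 104 x 104 x 22 mm beyond the dock; origin at the centre of its underside. Leave alone.
- tool_stand: Bystander: round stand 72 mm across with small tools upright in it, 117 mm high, to the left; origin at the centre of its underside. Leave alone.
- driver: Bystander: screwdriver lying on the table at the far right; origin on its underside. Leave alone.
Things that resemble listed ones, but are neither listed nor needed, are in the scene too. Leave any turquoise look-alike of the plate4 alone. Leave any blue look-alike of the plate2 alone.

How it is judged:
On the way, in this order (a step that is already met when the one before it is completed fails the run):
1. the clamp is slid fully open (value of joint clamp below 0.006 m), for 0.2 s.
2. the base is fully home and square in the dock (x of base in the frame of dock between -0.007 and 0.006 m and y of base in the frame of dock between -0.009 and 0.009 m and angle between the x axis of base and the x axis of dock, either way round below 0.07 rad and height (world z) of base below 0.004 m), for 0.2 s.
3. the clamp is slid fully shut behind the base (all of step 2 and value of joint clamp above 0.054 m), for 0.2 s.
4. every carrier plate present lies flat over the four posts (horizontal distance between each of plate1, plate2, plate3, plate4 and base below 0.005 m and z of plate1 in the frame of base between 0.02 and 0.0515 m and angle between the z axis of each of plate1, plate2, plate3, plate4 and the z axis of base, either way round below 0.06 rad and angle between the y axis of each of plate1, plate2, plate3, plate4 and the y axis of base, either way round below 0.08 rad and z of plate2 in the frame of base between 0.02 and 0.0515 m and z of plate3 in the frame of base between 0.02 and 0.0515 m and z of plate4 in the frame of base between 0.02 and 0.0515 m), for 0.2 s.
At the end, for the whole second after the job is handed in: The base is home in the dock (within 7 mm, 4 degrees), the clamp shut (within 6 mm of its end), every carrier plate present lies on the base over the four posts (within 5 mm of centre, flat within 3.4 degrees, all stacked tight), the cover lies on top of them all, knob up, and everything is at rest (all of step 3 and all of step 4 and horizontal distance between cover and base below 0.005 m and z of cover in the frame of base between 0.02 and 0.0595 m and angle between the z axis of cover and the z axis of base, either way round below 0.06 rad and angle between the y axis of cover and the y axis of base, either way round below 0.08 rad and angle between cover's own z axis and vertical below 0.1 rad and z of each of plate1, plate2, plate3, plate4 in the frame of cover below -0.005 m and linear speed of each of plate1, plate2, plate3, plate4, cover, base below 0.02 m/s); the robot touches nothing.
It fails at once if the mask box is shoved away (distance of mask_box from where it was at the start of the episode above 0.03 m).
It fails at once if the tool stand is shoved away (distance of tool_stand from where it was at the start of the episode above 0.03 m).
It fails at once if the screwdriver is shoved away (distance of driver from where it was at the start of the episode above 0.03 m).
Of plate1, plate2, plate3, plate4 only 2 to 4 are there at a start; the rules pass over those that are not, and their reading is None.
At some moment in a run one of plate1, plate2, plate3, plate4, cover may be knocked a few centimetres aside while the robot is not near it.
It also fails if it takes over 210 s, if anything falls off the work surface, if the arm or the gripper's body presses on something with over 40 N, if the wrist force passes 120 N, or if a joint passes its speed limit or range.

## Working session

There is one attempt and no reset: what is moved stays moved. The work goes in short steps, each a Python script; the robot and the scene stay as the last script left them, time stands still between calls to the robot, and variables do not carry over. Pictures are saved under pics/ and viewed, about 12 in all and at most 16, crops included, and the job is handed in when it is done.

```bash
ls; mkdir -p pics
python3 - <<'E'
from plant import *
import cv2,numpy as np
for n in ("top","scene"):
    im=get_image(n); cv2.imwrite(f"pics/{n}0.png",im[...,::-1]); p=camera_params(n); print(n,p)
    R=cv2.Rodrigues(np.array(p['rvec']))[0]; print(-R.T@np.array(p['tvec']).ravel())
print(camera_params("wrist")); print(robot.grasp_offset,telemetry.read_t(),telemetry.read_ee_rot(),telemetry.read_eef_pos())
E
```

```text
pics
top {'K': array([[408.07078199,   0.        , 285.34439746],
       [  0.        , 408.07078199, 204.54016594],
       [  0.        ,   0.        ,   1.        ]]), 'rvec': array([ 2.14176496, -2.19601175,  0.09720878]), 'tvec': array([0.07044961, 0.55070666, 1.20301069])}
[0.434229   0.05012405 1.25076315]
scene {'K': array([[518.10786451,   0.        , 283.00086817],
       [  0.        , 518.10786451, 207.70478529],
       [  0.        ,   0.        ,   1.        ]]), 'rvec': array([ 1.54591311,  1.75790936, -0.88900261]), 'tvec': array([ 0.00452016, -0.25527414,  2.07764125])}
[1.83553505 0.18776901 0.98860122]
{'K': array([[318.24821633,   0.        , 281.60754247],
       [  0.        , 318.24821633, 215.84177927],
       [  0.        ,   0.        ,   1.        ]]), 'hand_eye': array([[ 6.10195348e-04, -9.64481938e-01, -2.64148100e-01,
         6.74827619e-02],
       [ 9.99999463e-01,  3.67163000e-04,  9.69429414e-04,
         6.24081927e-04],
       [-8.38011751e-04, -2.64148550e-01,  9.64481644e-01,
        -1.79864649e-01],
       [ 0.00000000e+00,  0.00000000e+00,  0.00000000e+00,
         1.00000000e+00]])}
0.0187 0.1 [-1.77009969e-04  1.80905155e-01  9.83500209e-01 -7.95667028e-04] [0.20441014 0.53692399 0.19254839]
```

View pics/top0.png

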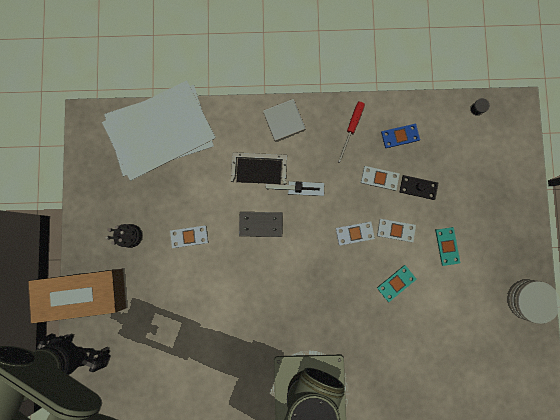

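View pics/scene0.png

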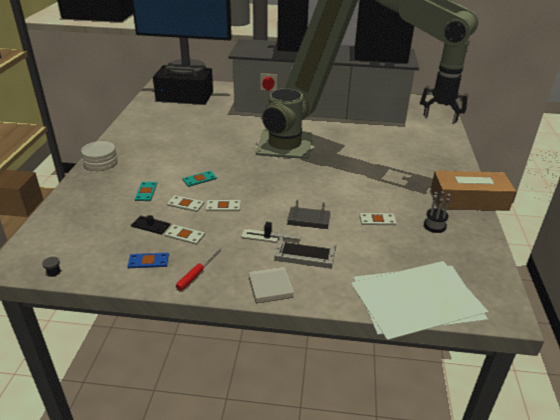

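The top view shows the dock at (260,170), the clamp grip at (305,187) and the base at (261,224). There are four silver plates at (189,237), (354,234), (397,230) and (380,178), and the cover at (419,187) touches or overlaps the last one. The turquoise and blue ones are decoys. Next I'll take a closer wrist view of the dock, base and cover area.

```bash
cat > h.py <<'E'
from plant import *
import cv2,numpy as np
from scipy.spatial.transform import Rotation as Ro
def quat(a):  # tool down, tool x at world angle a (jaws open along a-90deg)
    q=(Ro.from_euler('z',a)*Ro.from_euler('x',np.pi)).as_quat(); return q[[3,0,1,2]]
def Rt(): 
    q=np.asarray(telemetry.read_ee_rot()); return Ro.from_quat(q[[1,2,3,0]]).as_matrix(),np.asarray(telemetry.read_eef_pos())
def cam(n):
    p=camera_params(n)
    if n=='wrist':
        R,t=Rt(); H=p['hand_eye']; return p['K'],R@H[:3,:3],R@H[:3,3]+t
    R=cv2.Rodrigues(p['rvec'])[0]; return p['K'],R.T,-R.T@p['tvec'].ravel()
def snap(n,f):
    c=cam(n); im=get_image(n); cv2.imwrite(f'pics/{f}.png',im[...,::-1]); np.savez(f'pics/{f}.npz',K=c[0],R=c[1],o=c[2]); return im,c
def load(f):
    d=np.load(f'pics/{f}.npz'); return cv2.imread(f'pics/{f}.png')[...,::-1],(d['K'],d['R'],d['o'])
def ray(c,px,z):
    px=np.atleast_2d(np.asarray(px,float)); K,R,o=c
    d=np.c_[px,np.ones(len(px))]@np.linalg.inv(K).T@R.T
    return (o+d*((z-o[2])/d[:,2])[:,None])[:,:2]
def proj(c,P):
    K,R,o=c; q=(np.atleast_2d(P)-o)@R@K.T; return q[:,:2]/q[:,2:]
E
python3 - <<'E'
from h import *
c=cam('top')
for n,p,z in [('dock',(260,169),.01),('grip',(305,187),.05),('base',(261,224),.02),('p1',(189,237),.008),('p2',(354,234),.008),('p3',(397,230),.008),('p4',(380,178),.008),('cov',(419,187),.008),('stand',(126,236),.05)]:
    print(n,ray(c,p,z).round(3))
# wrist look: TCP so that camera is over (0.5,0.05)
for xy in [(0.45,0.10),(0.45,-0.2)]:
  for a in (0,np.pi,np.pi/2,-np.pi/2):
    print(xy,a,kin.solve_ik([*xy,.25],quat(a)))
robot.goto([.40,.1,.25],quat(np.pi)); snap('wrist','w1')
robot.goto([.40,-.25,.25],quat(np.pi)); snap('wrist','w2')
print(telemetry.read_t())
a,b=[cv2.imread(f'pics/w{i}.png') for i in (1,2)]
cv2.imwrite('pics/w12.png',cv2.resize(np.vstack([a,b]),None,fx=.95*.75,fy=.95*.75))
E
```

```text
dock [[0.666 0.132]]
grip [[ 0.601 -0.003]]
base [[0.496 0.132]]
p1 [[0.462 0.352]]
p2 [[ 0.459 -0.149]]
p3 [[ 0.468 -0.28 ]]
p4 [[ 0.629 -0.236]]
cov [[ 0.598 -0.354]]
stand [[0.469 0.528]]
(0.45, 0.1) 0 [ 1.93719355e-01  1.04052830e-01  1.70423724e+00 -4.44089210e-16
  1.33330259e+00  1.76451568e+00]
(0.45, 0.1) 3.141592653589793 [ 0.19371935  0.10405283  1.70423724  0.          1.33330259 -1.37707697]
(0.45, 0.1) 1.5707963267948966 [ 1.93719355e-01  1.04052830e-01  1.70423724e+00 -4.44089210e-16
  1.33330259e+00  1.93719355e-01]
(0.45, 0.1) -1.5707963267948966 None
(0.45, -0.2) 0 [-4.41579415e-01  1.55662680e-01  1.64273997e+00 -4.44089210e-16
  1.34319001e+00  1.12921691e+00]
(0.45, -0.2) 3.141592653589793 [-0.44157941  0.15566268  1.64273997  0.          1.34319001 -2.01237574]
(0.45, -0.2) 1.5707963267948966 [-0.44157941  0.15566268  1.64273997  0.          1.34319001 -0.44157941]
(0.45, -0.2) -1.5707963267948966 None
3.275
```

View pics/w12.png

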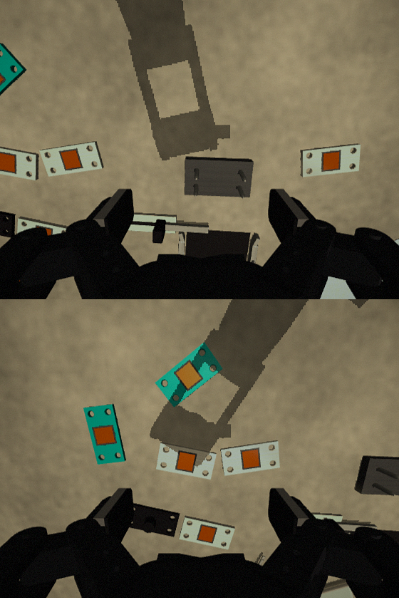

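Upper view: base at (218,177), with the dock cut off by the gripper at the bottom. Lower view: the cluster of plates and the cover. The tool hides the far side, so I'll turn it half round (a=0), where image up is world +x.

Run:
```python
from h import *
robot.goto([.42,.07,.25],quat(0)); snap('wrist','w3')
robot.goto([.42,-.25,.25],quat(0)); snap('wrist','w4')
```

```text
(no output)
```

View pics/w3.png

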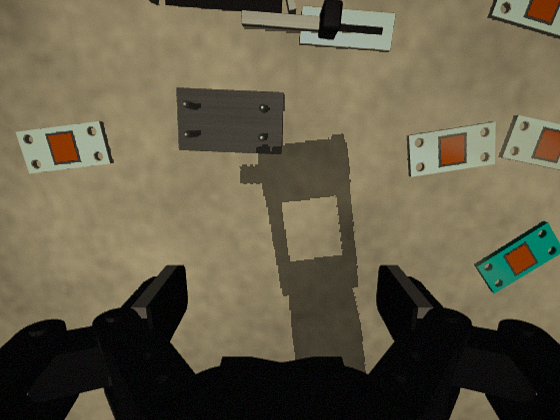

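View pics/w4.png

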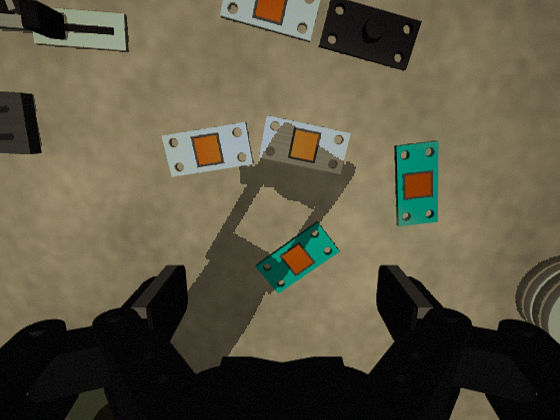

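Wrist view: base top face with corners (178,88), (285,93), (281,153) and (180,149), and the clamp grip at (330,18). The cover (369,33) lies end to end with a plate. The dock needs one more view from further forward.

Run:
```python
from h import *
im,c=load('w3')
b=ray(c,[(178,88),(285,93),(281,153),(180,149)],.02); print(b.round(4))
robot.goto([.55,.08,.22],quat(0)); snap('wrist','w5'); print(telemetry.read_t())
cv2.imwrite('pics/w5b.png',cv2.resize(cv2.imread('pics/w5.png')[:300],None,fx=1.4,fy=1.4,interpolation=cv2.INTER_CUBIC))
```

```text
[[0.5335 0.1958]
 [0.5279 0.067 ]
 [0.4566 0.0718]
 [0.4615 0.1994]]
9.2
```

View pics/w5b.png

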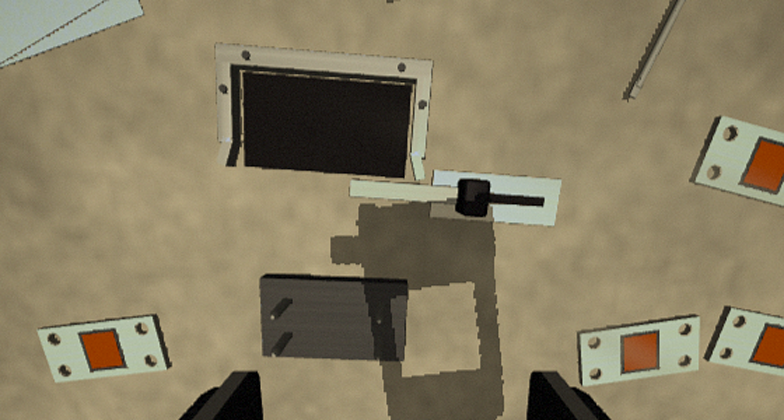

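Dock inner back corners are at (232,66) and (417,81) in the crop. The track runs (434,170)–(562,180)–(556,226), and the grip top is at about (475,186).

Run:
```python
from h import *
im,c=load('w5'); s=1/1.4
f=lambda p,z: ray(c,np.array(p)*s,z)
B=f([(232,66),(417,81)],.02); d=B[0]-B[1]; print(B.round(4),np.linalg.norm(d)); 
yaw=np.arctan2(-d[0],d[1]); ex=np.array([np.cos(yaw),np.sin(yaw)]); ey=np.array([-ex[1],ex[0]])
D=B.mean(0)-.038*ex; print('dock',D,np.degrees(yaw))
inD=lambda P:((P-D)@np.c_[ex,ey]).round(4)
print('outer',inD(f([(216,44),(433,61)],.02)))
print('track',inD(f([(434,170),(562,180),(556,226)],.008)))
print('grip',inD(f([(460,178),(491,180),(489,211),(475,186)],.052)))
b=f([(262,281),(407,281),(405,361),(262,357)],.02); print('base',b.round(4),inD(b))
b3=ray(load('w3')[1],[(178,88),(285,93),(281,153),(180,149)],.02); print(inD(b3), inD(b3.mean(0)))
```

```text
[[0.7013 0.2055]
 [0.6908 0.0625]] 0.14340474182871965
dock [0.65815608 0.13681167] -4.228818347491236
outer [[ 0.0524  0.0835]
 [ 0.0529 -0.0828]]
track [[-0.0268 -0.0924]
 [-0.0269 -0.2015]
 [-0.0656 -0.203 ]]
grip [[-0.0323 -0.1088]
 [-0.032  -0.1322]
 [-0.0549 -0.1337]
 [-0.0373 -0.1207]]
base [[0.5314 0.1957]
 [0.5314 0.0691]
 [0.4562 0.0703]
 [0.4601 0.2013]] [[-0.1308  0.0494]
 [-0.1214 -0.0769]
 [-0.1965 -0.0812]
 [-0.2023  0.0497]]
[[-0.1287  0.0496]
 [-0.1248 -0.0792]
 [-0.1962 -0.0797]
 [-0.2007  0.0479]] [-0.1626 -0.0153]
```

Dock pose: (0.658, 0.137), yaw −4.2°, and the track agrees within 2 mm. The base is 15 mm off laterally, so I'll slide it across in the gripper and then push. Clamp first.

```bash
cat >> h.py <<'E'
yaw=np.radians(-4.23); D=np.array([.65816,.13681]); ex=np.array([np.cos(yaw),np.sin(yaw)]); ey=np.array([-ex[1],ex[0]])
def W(x,y,z): return [*(D+x*ex+y*ey),z]
def inD(P): return (np.atleast_2d(P)[:,:2]-D)@np.c_[ex,ey]
def say(*s): print(*s,'t',round(telemetry.read_t(),2),'dock xy',inD(telemetry.read_eef_pos()).round(4)[0],'z',round(telemetry.read_eef_pos()[2],4),'w',round(telemetry.read_width(),4),'F',np.round(telemetry.read_ft_force(),1))
E
python3 - <<'E'
from h import *
q=quat(yaw+np.pi/2)
robot.goto(W(-.048,-.121,.12),q)
print(robot.move_linear(W(-.048,-.121,.026),max_force=10)); say('down')
claw.close_gripper(squeeze=30); say('grip')
print(robot.move_linear(W(-.048,-.180,.026),speed=.06,max_force=25)); say('slid')
claw.ungrasp(); robot.move_linear(W(-.048,-.18,.12))
# base
qb=quat(yaw+.03+np.pi/2)
robot.goto(W(-.1625,-.0155,.12),qb)
print(robot.move_linear(W(-.1625,-.0155,.003),speed=.1,max_force=8)); say('base down')
claw.close_gripper(squeeze=40); say('grip')
E
```

```text
False
down t 11.4 dock xy [-0.0472 -0.1209] z 0.0268 w 0.085 F [-0.1  0.8  0.4]
grip t 12.17 dock xy [-0.048 -0.121] z 0.026 w 0.0002 F [ 0.2 -0.7  0.1]
False
slid t 13.3 dock xy [-0.048  -0.1797] z 0.026 w -0.0001 F [ 0.   0.6 -0.7]
False
base down t 16.99 dock xy [-0.162  -0.0153] z 0.0036 w 0.0853 F [-0.3  0.1 -0.7]
grip t 17.76 dock xy [-0.1626 -0.0155] z 0.003 w 0.0004 F [-0.4  0.   0.9]
```

Both grips closed on nothing, so I need a look.

Run:
```python
from h import *
im,c=snap('top','t1'); snap('scene','s1')
a=cv2.resize(im[130:330,150:350,::-1],(400,400)); b=cv2.resize(cv2.imread('pics/s1.png')[150:300,220:420],(533,400))
cv2.imwrite('pics/t1s.png',np.hstack([a,b])[:,:800]); print(telemetry.read_width(), Rt(), cam('wrist'))
```

```text
-3.5279754629805556e-05 (array([[ 4.38304720e-02,  9.99038983e-01, -1.20630573e-05],
       [ 9.99038983e-01, -4.38304719e-02,  1.24662165e-05],
       [ 1.19255067e-05, -1.25978646e-05, -1.00000000e+00]]), array([0.49496919, 0.13334059, 0.00297097])) (array([[318.24821633,   0.        , 281.60754247],
       [  0.        , 318.24821633, 215.84177927],
       [  0.        ,   0.        ,   1.        ]]), array([[ 9.99065375e-01, -4.15501550e-02, -1.19147628e-02],
       [-4.32215098e-02, -9.63651685e-01, -2.63642429e-01],
       [-5.27297417e-04,  2.63910996e-01, -9.64546893e-01]]), array([0.49769139, 0.20103637, 0.18283545]))
```

View pics/t1s.png

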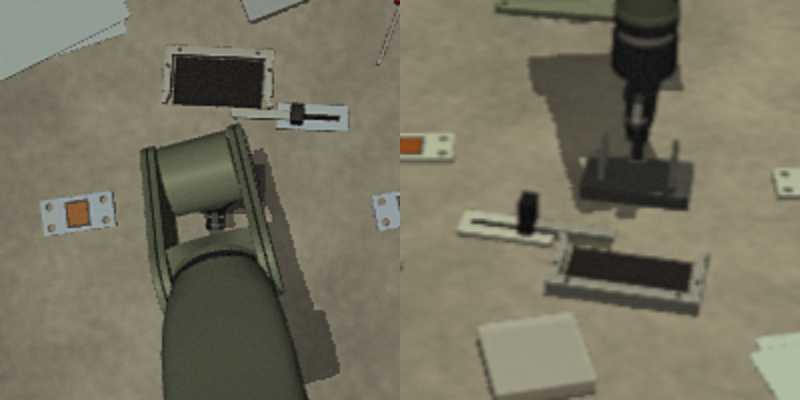

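Run:
```python
from h import *
c=load('s1')[1]; t=np.array([.495,.1333,.003])
for z in (.003,.02,.03,.05): print(z,proj(c,[.495,.1333,z]), 'crop',(proj(c,[.495,.1333,z])-[220,150])*2.667+[400,0])
H=camera_params('wrist')['hand_eye'];K=camera_params('wrist')['K']
for y in(-.0425,.0425):
  for z in (-.013,-.03): print('tip',y,z,proj((K,H[:3,:3],H[:3,3]),[0,y,z]))
for n in('t0' ,):pass
cv2.imwrite('pics/s1c.png',cv2.resize(cv2.imread('pics/s1.png')[180:240,270:350],(800,600),interpolation=cv2.INTER_CUBIC))
for f in ('top0','t1'):
  g=cv2.imread(f'pics/{f}.png')[165:205,265:340].max(2); 
  m=(g<45).astype(np.uint8); n,l,s,ce=cv2.connectedComponentsWithStats(m); print(f,[(s[i].tolist(),(ce[i]+[265,165]).round(1).tolist()) for i in range(1,n) if s[i,4]>15])
```

```text
0.003 [[307.75888437 218.91439372]] crop [[634.05294461 183.79468806]]
0.02 [[308.02576447 214.62690132]] crop [[634.76471385 172.35994583]]
0.03 [[308.18423589 212.08102032]] crop [[635.18735711 165.57008121]]
0.05 [[308.50452912 206.93543333]] crop [[636.04157916 151.8468007 ]]
tip -0.0425 -0.013 [[206.50333344 253.70973161]]
tip -0.0425 -0.03 [[198.90517903 266.32200846]]
tip 0.0425 -0.013 [[357.77169208 253.82526294]]
tip 0.0425 -0.03 [[365.44389959 266.45141864]]
top0 [([0, 0, 17, 19, 297], [272.4, 173.8]), ([30, 17, 25, 11, 91], [302.9, 187.2])]
t1 [([0, 0, 16, 19, 297], [272.4, 173.8]), ([30, 17, 24, 11, 85], [303.0, 187.3])]
```

View pics/s1c.png

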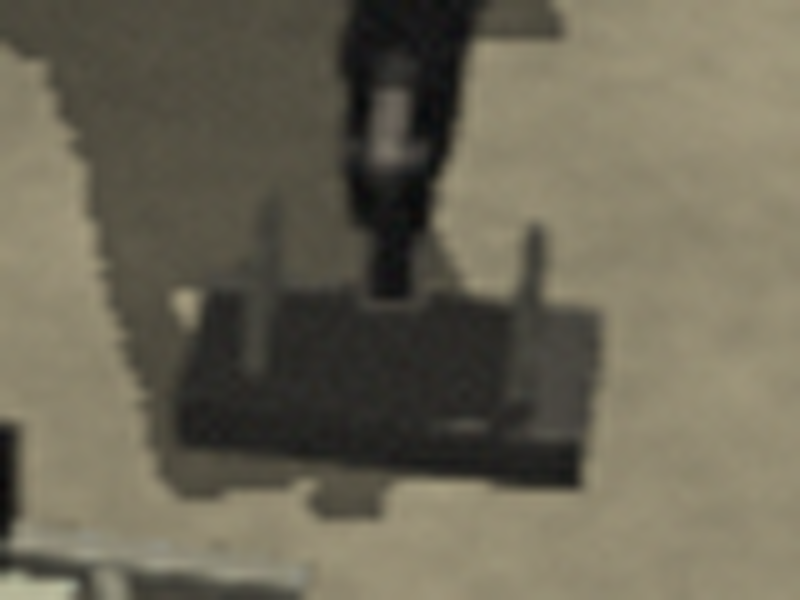

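Run:
```python
from h import *
im,c=snap('wrist','w6'); say('now')
print(proj(c,[[*telemetry.read_eef_pos()[:2],z] for z in (.003,.022,.04,.06)]))
snap('scene','s2')
a=cv2.imread('pics/w6.png')
cv2.imwrite('pics/w6.png.png',a); print(telemetry.read_qpos(),Rt())
```

```text
now t 17.91 dock xy [-0.1625 -0.0155] z 0.003 w -0.0002 F [-0.7 -0.2  0.3]
[[282.09468187 245.5811821 ]
 [282.12785366 257.95501452]
 [282.1664851  272.36541802]
 [282.22094673 292.68084431]]
[ 2.40719576e-01  4.25113999e-01  1.95837224e+00 -2.52799517e-05
  7.58091944e-01  2.84549745e-01] (array([[ 4.37977981e-02,  9.99040416e-01,  1.81965580e-05],
       [ 9.99040416e-01, -4.37977979e-02, -1.34300523e-05],
       [-1.26201959e-05,  1.87673035e-05, -1.00000000e+00]]), array([0.49496989, 0.13334001, 0.00299864]))
```

View pics/w6.png

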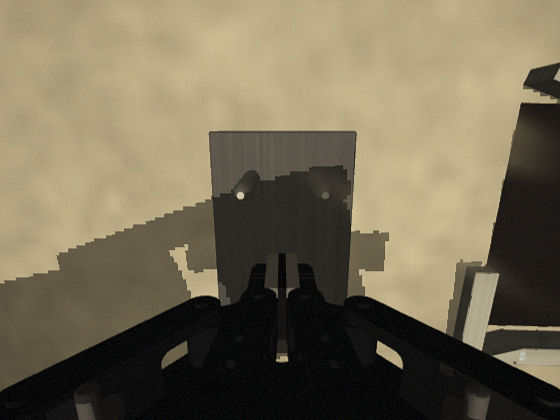

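The wrist and scene views agree that the shut fingertips end about 40 mm short of the reported TCP, at z≈0.04 when it reads 0.003. That explains both missed grips. I'll calibrate it by gently touching the base top, which is at 20 mm.

Run:
```python
from h import *
p=np.asarray(telemetry.read_eef_pos()).copy(); p[2]=-.05
print(robot.move_linear(p,speed=.02,max_force=5)); say('touch')
p[2]=float(telemetry.read_eef_pos()[2])+.004; robot.move_linear(p); say('back')
```

```text
True
touch t 19.23 dock xy [-0.1624 -0.0155] z -0.0179 w -0.0001 F [-0.4 -0.6  4.1]
back t 19.48 dock xy [-0.1622 -0.0154] z -0.0138 w 0.0001 F [ 0.  -0.3 -0.3]
```

The tip offset is 38 mm (TCP z = tip z − 0.038). Redoing the clamp and base with it.

```bash
cat >> h.py <<'E'
TZ=.038
def lin(x,y,z,speed=.15,mf=None,q=None): return robot.move_linear(W(x,y,z-TZ),q,speed,mf)   # dock xy, tip z
def gotoD(x,y,z,q): robot.goto(W(x,y,z-TZ),q)
E
python3 - <<'E'
from h import *
q=quat(yaw+np.pi/2)
lin(-.1625,-.0155,.13); claw.ungrasp()
gotoD(-.048,-.121,.12,q)
print(lin(-.048,-.121,.026,.12,10)); say('down')
claw.close_gripper(squeeze=30); say('grip')
print(lin(-.048,-.181,.026,.06,25)); say('slid')
claw.ungrasp(); lin(-.048,-.18,.12)
qb=quat(yaw+.03+np.pi/2)
gotoD(-.1625,-.0155,.13,qb)
print(lin(-.1625,-.0155,.003,.1,8)); say('base down')
claw.close_gripper(squeeze=40); say('grip')
E
```

```text
False
down t 22.73 dock xy [-0.0474 -0.1207] z -0.0112 w 0.0852 F [ 0.4 -0.2 -0.2]
grip t 23.28 dock xy [-0.0453 -0.121 ] z -0.0111 w 0.0277 F [5.3 0.4 0.3]
False
slid t 24.43 dock xy [-0.0453 -0.1753] z -0.0111 w 0.0277 F [ 7.4 20.3 -0.6]
False
base down t 28.04 dock xy [-0.162  -0.0153] z -0.0345 w 0.0854 F [-0.8 -0.3 -0.3]
grip t 28.32 dock xy [-0.162  -0.0153] z -0.0341 w 0.0725 F [-0.8  0.3  5.6]
```

Clamp is open against its stop (20 N) and the base is held. Slide it across and in, release, then push home with both open fingers behind it.

Run:
```python
from h import *
q=quat(yaw+np.pi/2)
print(lin(-.13,0,.003,.06,30,q)); say('aligned')
print(lin(-.035,0,.003,.06,25)); say('in')
claw.ungrasp(); say(); lin(-.035,0,.13)
qp=quat(yaw)
gotoD(-.11,0,.13,qp); print(lin(-.11,0,-.006,.12,10)); say('behind')
print(lin(-.035,0,-.006,.04,22)); say('pushed')
lin(-.07,0,-.006); lin(-.07,0,.2); snap('wrist','w7');
```

```text
False
aligned t 29.07 dock xy [-0.1315 -0.0005] z -0.034 w 0.073 F [-5.4 -1.7  9.3]
False
in t 30.81 dock xy [-0.0371  0.    ] z -0.0339 w 0.0726 F [-6.4  0.2  9.5]
t 31.1 dock xy [-0.0347  0.    ] z -0.0351 w 0.0855 F [ 0.2 -0.4  0.5]
False
behind t 34.81 dock xy [-0.1094  0.0002] z -0.0433 w 0.0853 F [-0.6  0.3  0.4]
True
pushed t 36.39 dock xy [-0.0458 -0.0004] z -0.0448 w 0.0854 F [0.1 0.1 0. ]
```

View pics/w7.png

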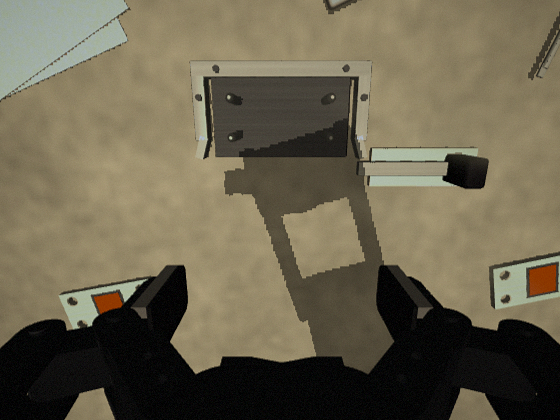

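The base sits on the back stop, square between the sides, and the clamp is open with its grip at (467,170). Shut the clamp, then look at the base from directly above.

Run:
```python
from h import *
q=quat(yaw+np.pi/2)
gotoD(-.0455,-.1755,.12,q)
print(lin(-.0455,-.1755,.026,.12,10)); say('down')
claw.close_gripper(squeeze=30); say('grip')
print(lin(-.0455,-.112,.026,.06,25)); say('shut')
claw.ungrasp(); say(); lin(-.0455,-.1155,.13)
gotoD(.0022,0,.14,q); im,c=snap('wrist','w8'); say()
for z in (.066,.02):
  print(z,proj(c,[W(.0022+x,y,z) for x in(-.016,.016) for y in(-.042,.042)]).round(1).tolist())
cv2.imwrite('pics/w8b.png',cv2.resize(cv2.imread('pics/w8.png')[80:360,120:440],(800,700))[:600])
```

```text
False
down t 40.83 dock xy [-0.0448 -0.1755] z -0.0113 w 0.0853 F [ 0.3 -0.1 -0.1]
grip t 41.39 dock xy [-0.0454 -0.1755] z -0.0116 w 0.0274 F [-0.8 -0.7  3.7]
False
shut t 42.6 dock xy [-0.0454 -0.1155] z -0.0116 w 0.0274 F [ -1.9 -13.    6. ]
t 43.2 dock xy [-0.0455 -0.1117] z -0.0121 w 0.0853 F [ 0.7  0.4 -0. ]
t 44.66 dock xy [ 0.0013 -0.0004] z 0.1006 w 0.0851 F [ 0.5  0.6 -0.1]
0.066 [[261.6, 282.9], [259.7, 169.2], [304.8, 283.1], [307.4, 169.3]]
0.02 [[264.9, 258.4], [263.7, 162.1], [301.3, 258.6], [303.2, 162.2]]
```

View pics/w8b.png

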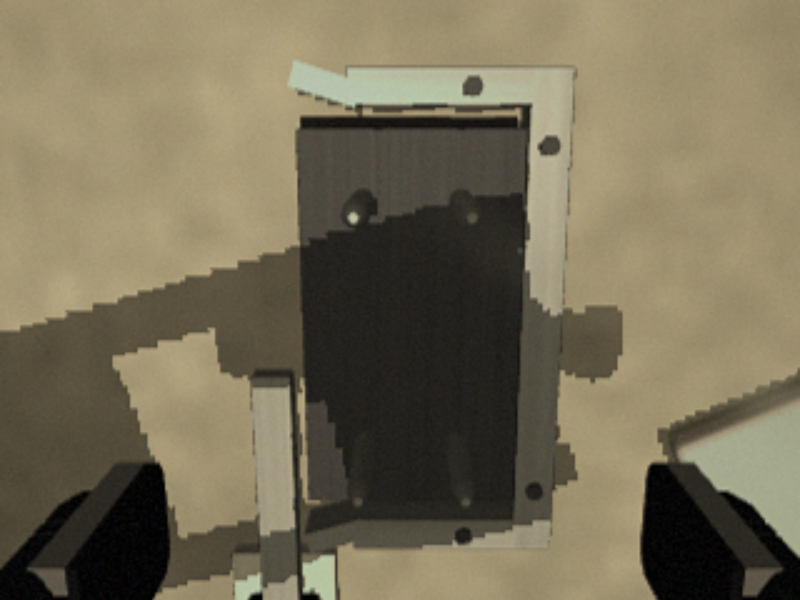

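Clamp is shut. The post tips are at crop (353,217), (472,217), (358,502) and (466,503), which puts the base at about (+2.6, +1.6) mm in my dock frame. Now the plates: measure each window from above, pick, lower over the posts.

```bash
cat >> h.py <<'E'
BX,BY=.0026,.0016
def look(xy,ang,name,h=.14,sat=150):
    """hover over xy (world), find orange window centre and plate yaw"""
    robot.goto([*xy,h-TZ],quat(ang+np.pi/2)); robot.hold(.3)
    im,c=snap('wrist',name)
    hsv=cv2.cvtColor(im,cv2.COLOR_RGB2HSV)
    m=cv2.inRange(hsv,(3,sat,60),(25,255,255))
    e=proj(c,[*xy,.008])[0]; best=None
    for k in cv2.findContours(m,cv2.RETR_EXTERNAL,cv2.CHAIN_APPROX_NONE)[0]:
        if cv2.contourArea(k)<200: continue
        r=cv2.minAreaRect(k); d=np.linalg.norm(np.array(r[0])-e)
        if best is None or d<best[0]: best=(d,r)
    P=ray(c,cv2.boxPoints(best[1]),.008); v=P[1]-P[0]
    t=np.arctan2(v[1],v[0]); t-=np.round(t/(np.pi/2))*np.pi/2
    print(name,P.mean(0).round(4),'yaw',np.degrees(t).round(1),'sides',np.linalg.norm(P[1]-P[0]).round(4),np.linalg.norm(P[2]-P[1]).round(4))
    return P.mean(0),t
ZG=-.001
def pick(xy,t,zg=ZG):
    robot.goto([*xy,.06-TZ],quat(t+np.pi/2))
    hit=robot.move_linear([*xy,zg-TZ],speed=.08,max_force=8); claw.close_gripper(squeeze=40); say('pick',hit)
    robot.move_linear([*xy,.14-TZ],speed=.2)
def place(k,zg=ZG,off=0):
    q=quat(yaw+np.pi/2); gotoD(BX,BY,.14,q); robot.hold(.2); zt=.020+.008*k+zg+off
    for dx,dy in [(0,0),(0,.002),(0,-.002),(.002,0),(-.002,0)]:
        lin(BX+dx,BY+dy,.085+zg); hit=lin(BX+dx,BY+dy,zt,.04,15); z=telemetry.read_eef_pos()[2]+TZ
        say('down',hit,dx,dy,'zerr',round(z-zt,4))
        if z-zt<.004: break
    claw.ungrasp(); lin(BX,BY,.16)
E
python3 - <<'E'
from h import *
xy,t=look([.459,-.149],0,'q2')
xy,t=look(xy,t,'q2b')
pick(xy,t)
if telemetry.read_width()>.045: place(0)
snap('wrist','q2c'); say('end')
E
```

```text
q2 [ 0.46   -0.1509] yaw 8.8 sides 0.0344 0.0308
q2b [ 0.4602 -0.151 ] yaw 8.8 sides 0.0332 0.0292
pick False t 48.7 dock xy [-0.1759 -0.3017] z -0.0382 w 0.0523 F [-0.8  0.2  5.2]
down False 0 0 zerr 0.0008 t 53.38 dock xy [0.0026 0.0016] z -0.0182 w 0.0522 F [-2.  -0.6  6.2]
end t 54.96 dock xy [0.0018 0.0014] z 0.1206 w 0.0852 F [-0.1  0.7 -0.3]
```

View pics/q2c.png

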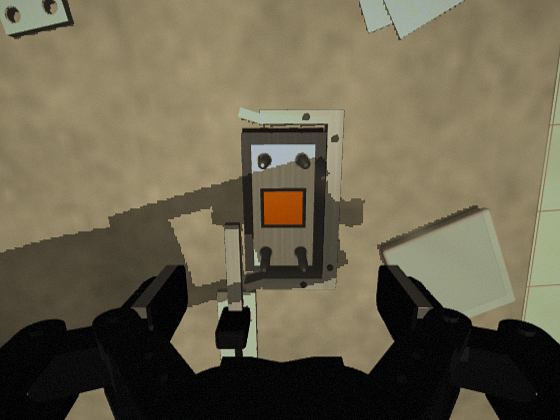

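The first plate is seated flat, with all four posts through its holes (window at (283,208)). On to the other three.

Run:
```python
from h import *
k=1
for n,g,a in [('p3',[.468,-.28],-.15),('p1',[.462,.352],.1),('p4',[.629,-.236],-.2)]:
    xy,t=look(g,a,n)
    if np.linalg.norm(xy-g)>.05: print('moved?'); break
    if abs(t-a)>.15 or np.linalg.norm(xy-g)>.012: xy,t=look(xy,t,n+'b')
    pick(xy,t)
    if telemetry.read_width()<.045: print('missed'); break
    place(k); k+=1
snap('wrist','p_end'); snap('top','t3'); say('end')
```

```text
p3 [ 0.4661 -0.277 ] yaw -12.3 sides 0.0308 0.034
pick False t 58.73 dock xy [-0.1606 -0.4271] z -0.0382 w 0.0523 F [-1.   0.8  5.3]
down False 0 0 zerr 0.0008 t 63.57 dock xy [0.0025 0.0016] z -0.0102 w 0.0525 F [-2.8 -0.8  5. ]
p1 [0.4626 0.3549] yaw 5.7 sides 0.0331 0.0308
pick False t 68.25 dock xy [-0.2107  0.2035] z -0.0382 w 0.0528 F [-0.6 -0.8  4.6]
down False 0 0 zerr 0.0008 t 72.34 dock xy [0.0026 0.0016] z -0.0022 w 0.0524 F [-2.4 -0.8  5.6]
p4 [ 0.6283 -0.235 ] yaw -14.5 sides 0.031 0.0342
pick False t 77.25 dock xy [-0.0017 -0.3731] z -0.038 w 0.0518 F [-0.3 -0.1  5.3]
down False 0 0 zerr 0.001 t 81.41 dock xy [0.0022 0.0015] z 0.006 w 0.052 F [-3.1 -1.   4.9]
end t 82.88 dock xy [0.0018 0.0014] z 0.1205 w 0.0854 F [-1.4  0.2  0.1]
```

All four are in at their expected heights. Now a look at the cover.

Run:
```python
from h import *
robot.goto([.598,-.354,.14-TZ],quat(np.radians(-13)+np.pi/2)); robot.hold(.3); im,c=snap('wrist','c1')
m=(im.max(2)<60).astype(np.uint8)*255; m[:, :190]=0; m[:,375:]=0; m[330:]=0
ks=[k for k in cv2.findContours(m,cv2.RETR_EXTERNAL,cv2.CHAIN_APPROX_NONE)[0] if cv2.contourArea(k)>2000]
v=im[...,::-1].copy()
for k in ks:
    r=cv2.minAreaRect(k); b=cv2.boxPoints(r); P=ray(c,b,.008); print(b.round(1).tolist(),P.mean(0).round(4),[np.linalg.norm(P[i]-P[i-1]).round(4) for i in range(4)])
    cv2.drawContours(v,[b.astype(int)],-1,(0,0,255),1)
w=cv2.imread('pics/p_end.png')
cv2.imwrite('pics/c1v.png',np.hstack([v[60:400,140:440],w[60:400,140:440]]))
```

```text
[[246.89999389648438, 264.0], [249.10000610351562, 142.89999389648438], [312.3999938964844, 144.10000610351562], [310.20001220703125, 265.1000061035156]] [ 0.5962 -0.3522] [np.float64(0.059), np.float64(0.11), np.float64(0.0532), np.float64(0.1101)]
```

View pics/c1v.png

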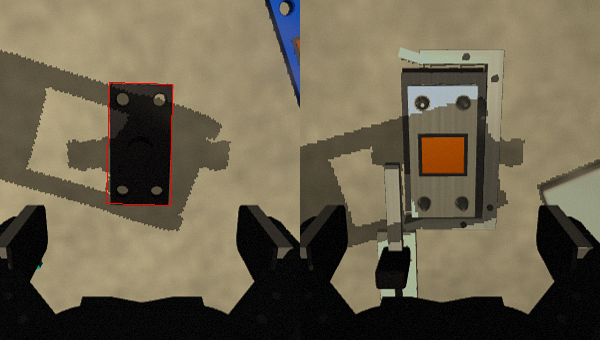

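The stack shows all four plates over the posts. The cover is found by its outline (11 cm long, centre (0.5964,−0.3525), yaw −14°), knob up. Pick and place it.

Run:
```python
from h import *
pick(np.array([.5964,-.3525]),np.radians(-14))
assert telemetry.read_width()>.045
place(4)
robot.hold(.2); im,c=snap('wrist','f1'); say('end')
gotoD(-.15,.0,.25,quat(yaw)); robot.hold(.3); snap('wrist','f2'); snap('scene','f3')
a=cv2.imread('pics/f1.png')[60:360,130:430]; b=cv2.resize(cv2.imread('pics/f3.png')[190:280,230:350],(400,300),interpolation=cv2.INTER_CUBIC)
cv2.imwrite('pics/fv.png',np.hstack([a,b]))
```

```text
pick False t 86.78 dock xy [-0.0249 -0.4928] z -0.038 w 0.0524 F [0.3 0.2 3.9]
down False 0 0 zerr 0.001 t 91.13 dock xy [0.0021 0.0015] z 0.014 w 0.0521 F [-4.1 -0.3  6. ]
end t 92.69 dock xy [0.0021 0.0015] z 0.1209 w 0.0856 F [-0.4 -0.2 -0.7]
```

View pics/fv.png

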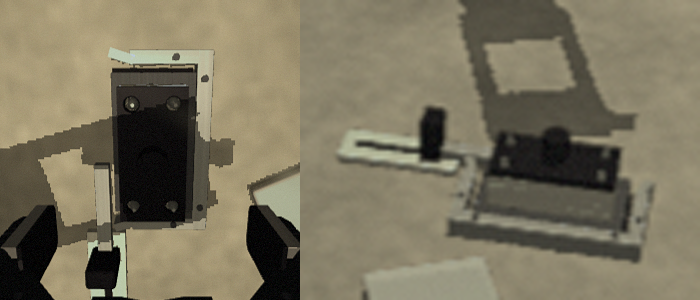

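The cover is down, knob up, posts showing through all four holes, and the tongue is behind the base. Handing in.

Run:
```python
from h import *
ticket.finish_job(); print(telemetry.read_t())
```

```text
the job is handed in; nothing more can be done
the job is handed in; nothing more can be done
```

The job is done and handed in at about 94 s of the 210 s allowed; the hand-in reports no verdict.

**What I did:**
- **Clamp and base:** I slid the clamp open to its stop, slid the base across into line, and pushed it home against the back stop. I then shut the clamp to its end.
- **Stack:** Four carrier plates were present. I lowered all of them over the posts and put the cover on top, knob up.

**Last checks:**
- Every plate and the cover came down within 1 mm of its expected height, without reaching the force limit.
- The last pictures show the base square in the dock, the tongue behind it, the posts through all four cover holes, and the arm clear.
- I did not re-measure the mask box, tool stand and screwdriver at the end, but no move went near them.

**What failed or disagreed:**
- **Fingertip offset:** My first attempts to grip the clamp and the base closed on nothing. The fingertips end 38 mm short of the reported TCP. I calibrated this by gently touching the base top and used it from then on.
- **Dock position:** My camera estimate of the dock was about 2.5 mm off from what contact with the clamp and base showed. I corrected the placing target for this.

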